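# Seal the book drying chamber: cross-tighten the cover's four wing screws

## Robot

A 6-joint arm with a two-finger parallel gripper is mounted at the origin on the work surface. World frame = base frame: x ahead of the robot, y to its left, z up, the work surface at z = 0. Lengths are in m, angles in rad, forces in N, time in s.
With the tool pointing down it reaches from about 0.35 to 0.8 m from the base axis. Payload 7.3 kg.
Tool frame: the origin (TCP) lies at the very end of the fingers, on their centre line; the grasp point (between the pads) lies arm.grasp_offset behind it (arm.grasp_offset is the distance from the TCP to the grasp point, in m); y points along the fingers, z is the direction in which the jaws open and shut, and the axes are right-handed (so a half turn about y gives the same grasp; the last joint's range is limited). The gripper opens to 85 mm and grips with 20 to 120 N. Pads are 22 mm wide; open, the fingers measure 114 mm over their backs; the gripper's body (76 mm by 85 mm) begins 54 mm behind the grasp point. The pads swing forward as they close: fully open they stand 13 mm farther back than shut.
Start: joints at [1.136, 0.342, 1.524, -0, 1.275, -0.146], TCP at [0.15, 0.503, 0.231] pointing down, gripper open.
Joint ranges: [-2.53, 2.53], [-0.77, 2.02], [0.04, 2.7], [-1, 4.14], [0.28, 2.66], [-3.11, 3.11]. Speed limits (rad/s): [2.57, 2.57, 3.14, 3.14, 3.14, 3.14].

## Interface

Orientations are given as a unit quaternion [x, y, z, w].
In Python, from bench import readout, optics, arm gives the robot as it stands.
- The arm moves only by the tool step_arm, never from a script. Its argument "moves" is one flat list of numbers, 7 for each row, row after row: the turn, a rotation vector about the tool's x, y, z in degrees, then the shift along the tool's x, y, z in m, then the opening, from 0 (shut) to 1 (fully open). A call has 1 to 8 rows; each row is the pose to reach, as a shift and turn from the pose measured when the call began, along the tool's axes at that moment; what a row does not reach only later rows make up. A row lasts 1/12 s, in which the tool goes at most 41.7 mm and 7.16 degrees, less where a joint would pass 70% of its speed; a pose out of reach is approached as far as the arm can. A call with a gripper value outside its range is refused whole. The fingers move at their own pace and stop on an object; "grip_force" is the grip in N (left out, the last holds). Time passes only in rows, so rows that repeat a pose let the fingers close. It gives the time, the measured TCP pose, the force and the opening at its end, in the units of the state.
- readout.get_obs(): the state, without advancing time (a new reading comes with each control period).
- optics.capture(name): name is "scene" or "top" or "wrist"; returns the picture (420x560x3 uint8, red, green, blue); there is no depth.
- optics.camera_info(name): a dict with "K" (3x3 intrinsics, pixels), "R" (3x3) and "t" (3): a world point X has camera coordinates R X + t; the wrist camera has in their place "mount" (4x4, takes a point from camera to tool coordinates, whose origin is the TCP and whose axes are the tool frame's). Camera axes: x right, y down, z forward; pixel columns grow to the right and rows downward; lengths in m; the calibration is good to about 2 mm. The wrist camera is an equidistant fisheye: a pixel r from the principal point sees the ray r / f radians off the axis. A picture is of the moment at which its call begins: read the wrist's pose just before it. camera_info takes no time and is no camera call.
- arm.sign_off(): hands the job in, once; it reports no verdict.
The state is a dict: "t": time; "joint_positions": joint angles; "dq": joint speeds; "joint_efforts": joint torques, N m; "tcp_pos": TCP position; "tool_rot": TCP orientation; "force": force on the tool from outside, world axes, zero at the start; "ft_torque": the same for the moment, N m; "finger_gap": finger opening in m.
Only numpy, scipy, OpenCV 4.12 (cv2) and the standard library are available. Lean on these libraries where they do the work, as an engineer would, in place of code of your own. Each camera call takes 0.05 s, during which the arm holds its last target.

## Task

Close up the book drying chamber: first lift the orange marker off the cover's peg and lay it flat in the blue tray, fin up, without dropping it. Three of the wing screws are already about half-way; turn the loose one, near left, clockwise until it is level with those, and only then tighten all four hard against their stops in cross order - fully both screws of one diagonal, then both of the other - so that the gasket is pressed evenly. Do not knock over the bottle or the mug.

Things in the scene. Friction and masses are not known exactly. Their poses are not given: they have to be found in the camera images.
- marker_grip (a point): Centre of the upright white grip fin (60 mm long, 12 thick, 34 high) of the loose orange marker, 27 mm above the marker's underside (the fin spans 8 to 42 mm). x: along fin and plate towards the loop, y: across the fin, z: up out of the plate. Loop centre 50 mm away in +x, plate's other end 47 mm in -x.
- marker: The orange plastic marker, 70 g: plate 120 x 46 x 8 mm whose square loop (25 mm opening) hangs over a peg in the middle of the cover, the plate lying down the slope. Origin on its underside at the loop's centre, axes as marker_grip. The peg is 16 mm thick and stands 24 mm out of the cover: lift the marker at least 26 mm square to the cover.
- tray_in (a point): Centre of the inner floor of the shallow blue open tray fixed on the table to the left; floor 5 mm above the table, inside 160 mm (its x) by 140 mm (its y), outside 170 x 150, rim 22 mm above the table.
- cover: Aluminium cover (210 mm up the slope, 246 across) on a rubber gasket, on the sloped face (25 deg, leaning to the robot) of a fixed white chamber 350 mm wide, 208 high (gauge 243). Origin: mid-face under the cover, 150 mm above the table; x up the slope away from the robot, y to the left, z square out. Outer surface z = 16 mm; screws at x +-60, y +-85; peg at x 12, y 0.
- wing_a (a point): Grip point of the far left wing screw: on its axis, half-way up the middle of the black wing, 31 mm above the cover's surface. The wing is a flat bar 64 mm long, 12 mm thick, from 13 to 46 mm above the cover, with a white line along its top. x: along the wing, y: across its flats, z: the screw axis, out of the cover. Its diagonal partner is screw c.
- screw_a (a joint): Turn of the far left wing screw, rad, growing as it is tightened (clockwise, looking down on the cover). 0: fully loose; 2.4: hard stop, tight, wing in line with the red ticks (up and down the slope). Starts about half-way, 1.05 to 1.3. Friction about 0.22 N m all the way; it stays where it is left and does not rise or sink as it turns.
- wing_b (a point): Grip point of the far right wing screw: on its axis, half-way up the middle of the black wing, 31 mm above the cover's surface. The wing is a flat bar 64 mm long, 12 mm thick, from 13 to 46 mm above the cover, with a white line along its top. x: along the wing, y: across its flats, z: the screw axis, out of the cover. Its diagonal partner is screw d.
- screw_b (a joint): Turn of the far right wing screw, rad, growing as it is tightened (clockwise, looking down on the cover). 0: fully loose; 2.4: hard stop, tight, wing in line with the red ticks (up and down the slope). Starts about half-way, 1.05 to 1.3. Friction about 0.22 N m all the way; it stays where it is left and does not rise or sink as it turns.
- wing_c (a point): Grip point of the near right wing screw: on its axis, half-way up the middle of the black wing, 31 mm above the cover's surface. The wing is a flat bar 64 mm long, 12 mm thick, from 13 to 46 mm above the cover, with a white line along its top. x: along the wing, y: across its flats, z: the screw axis, out of the cover. Its diagonal partner is screw a.
- screw_c (a joint): Turn of the near right wing screw, rad, growing as it is tightened (clockwise, looking down on the cover). 0: fully loose; 2.4: hard stop, tight, wing in line with the red ticks (up and down the slope). Starts about half-way, 1.05 to 1.3. Friction about 0.22 N m all the way; it stays where it is left and does not rise or sink as it turns.
- wing_d (a point): Grip point of the near left wing screw: on its axis, half-way up the middle of the black wing, 31 mm above the cover's surface. The wing is a flat bar 64 mm long, 12 mm thick, from 13 to 46 mm above the cover, with a white line along its top. x: along the wing, y: across its flats, z: the screw axis, out of the cover. Its diagonal partner is screw b.
- screw_d (a joint): Turn of the near left wing screw, rad, growing as it is tightened (clockwise, looking down on the cover). 0: fully loose; 2.4: hard stop, tight, wing in line with the red ticks (up and down the slope). Starts loose, 0 to 0.4. Friction about 0.22 N m all the way; it stays where it is left and does not rise or sink as it turns.
- bottle_center (a point): Amber glass bottle, 60 mm across, 170 mm tall, standing beyond the tray; half-way up on its axis, z up. Bystander.
- mug_rim (a point): White mug, 80 mm across, 90 mm tall, to the right of the chamber; centre of its mouth, z up. Bystander.
Things that resemble listed ones, but are neither listed nor needed, are in the scene too. Leave any purple or yellow look-alike of the marker alone.

How it is judged:
On the way, in this order (a step that is already met when the one before it is completed fails the run):
1. the orange marker is off the peg and lies flat in the tray, fin up, with no screw tightened beyond half-way (x of marker_grip in the frame of tray_in between -0.075 and 0.075 m and y of marker_grip in the frame of tray_in between -0.065 and 0.065 m and z of marker_grip in the frame of tray_in below 0.036 m and angle between marker_grip's own z axis and vertical below 0.15 rad and linear speed of marker below 0.03 m/s and value of joint each of screw_a, screw_b, screw_c, screw_d below 1.65 rad), for 0.2 s.
2. the loose near left screw (d) is brought level with the other three: all four between 0.85 and 1.65 rad (value of joint screw_a between 0.85 and 1.65 rad and value of joint screw_b between 0.85 and 1.65 rad and value of joint screw_c between 0.85 and 1.65 rad and value of joint screw_d between 0.85 and 1.65 rad), for 0.2 s.
3. one diagonal pair (a and c, or b and d) is tight, over 2.2 rad, while the other pair is still below 1.65 (((value of joint each of screw_a, screw_c above 2.2 rad and value of joint each of screw_b, screw_d below 1.65 rad) or (value of joint each of screw_b, screw_d above 2.2 rad and value of joint each of screw_a, screw_c below 1.65 rad))), for 0.2 s.
At the end, for the whole second after the job is handed in: All four wing screws are tight (each over 2.2 rad of 2.4) and the marker lies flat in the tray (within 9 degrees, fin up, its fin's centre less than 36 mm above the tray floor and within 75 mm by 65 mm of the tray's middle), at rest and released (value of joint each of screw_a, screw_b, screw_c, screw_d above 2.2 rad and x of marker_grip in the frame of tray_in between -0.075 and 0.075 m and y of marker_grip in the frame of tray_in between -0.065 and 0.065 m and z of marker_grip in the frame of tray_in below 0.036 m and angle between marker_grip's own z axis and vertical below 0.15 rad and linear speed of marker below 0.03 m/s); the robot touches nothing.
It fails at once if the bottle or the mug is knocked over (angle between any of bottle_center, mug_rim's own z axis and vertical above 0.5 rad).
It fails at once if the marker is dropped or thrown (faster than 1.2 m/s) (linear speed of marker above 1.2 m/s).
It also fails if it takes over 72 s, if anything falls off the work surface, if the arm or the gripper's body presses on something with over 40 N, if the wrist force passes 120 N, or if a joint passes its speed limit or range.

## Working session

There is one attempt and no reset: what is moved stays moved. The work goes in short steps, Python scripts to look and compute and a tool call to move; the robot and the scene stay as the last step left them, time stands still between calls to the robot, and variables do not carry over. Pictures are saved under pics/ and viewed, and the job is handed in when it is done.

Besides the shell and the picture viewer there is one more tool, called after "Call:" as a command line: name --argument value ..., lists and objects as JSON in quotes. step_arm: Moves the arm, as the interface text tells. Its arguments: {"type":"object","properties":{"moves":{"type":"array"},"grip_force":{"type":"number"}},"required":["moves"]}

```bash
ls; mkdir -p pics; python3 - <<'E'
from bench import readout, optics, arm
import cv2,numpy as np
np.set_printoptions(precision=4,suppress=True)
print(readout.get_obs(), arm.grasp_offset)
for n in ["scene","top","wrist"]:
    im=optics.capture(n); cv2.imwrite(f"pics/{n}0.png",im[:,:,::-1]); print(n,optics.camera_info(n))
E
```

```text
pics
{'t': 0.0, 'joint_positions': array([ 1.136 ,  0.3428,  1.525 ,  0.    ,  1.2754, -0.146 ]), 'dq': array([-0.0006,  0.0002, -0.001 ,  0.0004,  0.0001, -0.0006]), 'joint_efforts': array([ -0.0014, -43.3682, -24.6007,  -0.0002,   0.0079,  -0.0001]), 'tcp_pos': array([0.1493, 0.5029, 0.2306]), 'tool_rot': array([ 0.7003, -0.1019,  0.1016, -0.6992]), 'force': array([-0.2825,  0.1779,  0.5381]), 'ft_torque': array([-0.013 , -0.0466, -0.0067]), 'finger_gap': 0.08551996632712262} 0.0187
scene {'K': array([[412.2675,   0.    , 283.9518],
       [  0.    , 412.2675, 207.0148],
       [  0.    ,   0.    ,   1.    ]]), 'R': array([[ 0.61  ,  0.7923, -0.0126],
       [ 0.6829, -0.5338, -0.4987],
       [-0.4018,  0.2956, -0.8667]]), 't': array([-0.2679, -0.2301,  1.514 ])}
top {'K': array([[389.6082,   0.    , 283.4058],
       [  0.    , 389.6082, 209.6888],
       [  0.    ,   0.    ,   1.    ]]), 'R': array([[-0.1131, -0.9936, -0.0073],
       [-0.9639,  0.1115, -0.2419],
       [ 0.2411, -0.0203, -0.9703]]), 't': array([0.0291, 0.474 , 1.0125])}
wrist {'K': array([[325.1923,   0.    , 283.3217],
       [  0.    , 325.1923, 205.3029],
       [  0.    ,   0.    ,   1.    ]]), 'mount': array([[-0.0008,  0.9651,  0.262 , -0.0667],
       [-0.0003, -0.262 ,  0.9651, -0.143 ],
       [ 1.    ,  0.0007,  0.0005,  0.0003],
       [ 0.    ,  0.    ,  0.    ,  1.    ]])}
```

View pics/scene0.png

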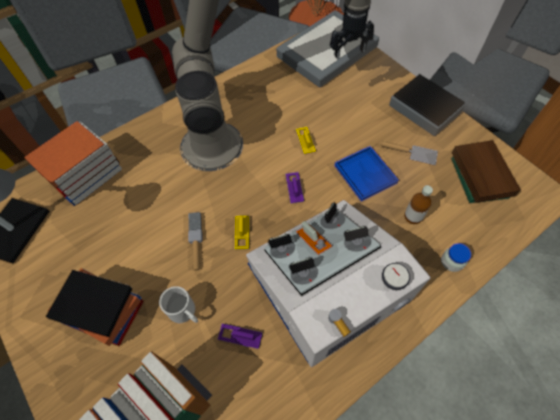

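View pics/top0.png

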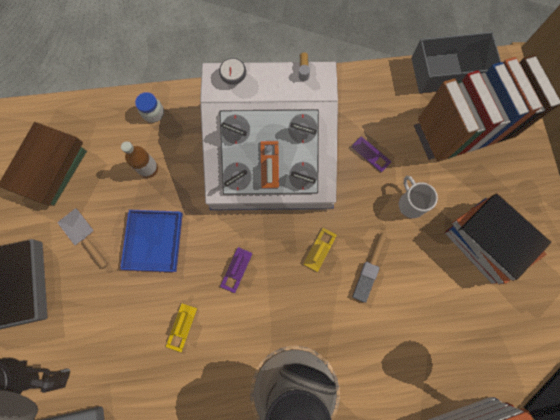

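View pics/wrist0.png

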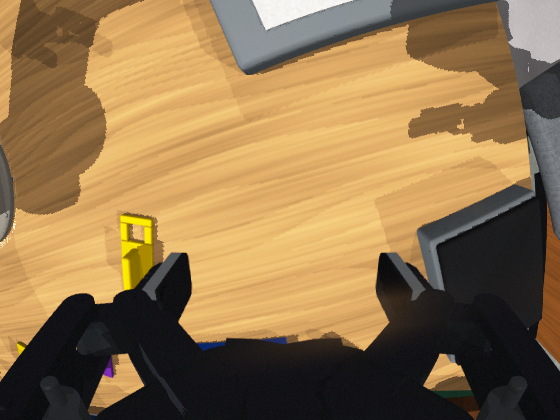

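The orange marker is at (268,165) in top and (316,238) in scene, on the cover. The look-alikes are yellow (182,328) and (320,250), and purple (236,270) and (371,155). Only the orange one hangs on the peg. I'll enlarge the cover to confirm.

```bash
python3 - <<'E'
import cv2,numpy as np
t=cv2.imread('pics/top0.png');s=cv2.imread('pics/scene0.png')
a=cv2.resize(t[90:220,195:345],None,fx=5,fy=5,interpolation=cv2.INTER_CUBIC);cv2.imwrite('pics/topc.png',a)
a=cv2.resize(s[190:300,240:400],None,fx=5,fy=5,interpolation=cv2.INTER_CUBIC);cv2.imwrite('pics/scenec.png',a)
E
```

```text
(no output)
```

View pics/topc.png

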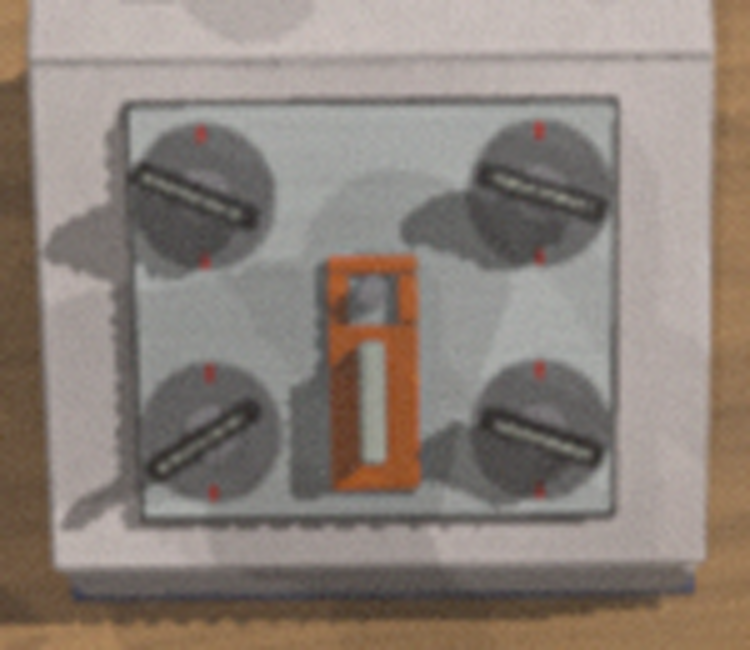

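View pics/scenec.png

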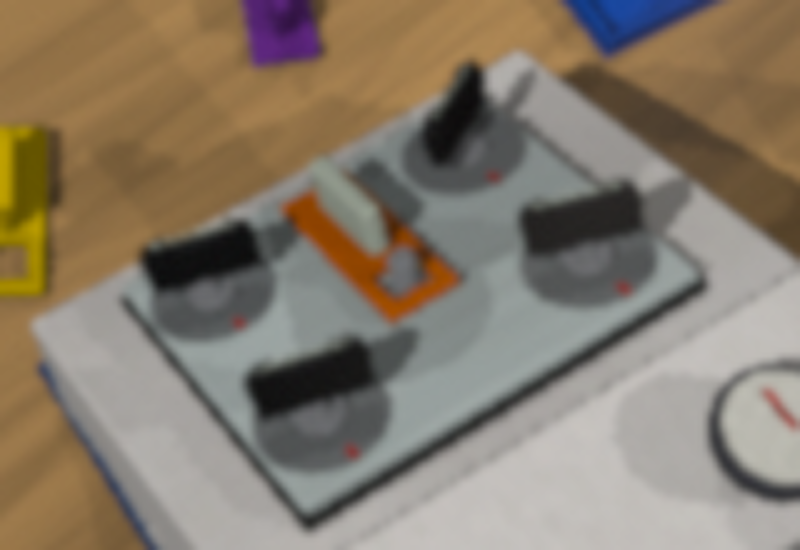

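```bash
cat > h.py <<'E'
from bench import readout, optics, arm
import cv2,numpy as np
from scipy.spatial.transform import Rotation as Ro
from scipy.optimize import least_squares
np.set_printoptions(precision=4,suppress=True)
def proj(n,X):
    c=optics.camera_info(n); p=(c['R']@np.atleast_2d(X).T).T+c['t']; p=(c['K']@p.T).T; return p[:,:2]/p[:,2:]
def ray(n,uv):
    c=optics.camera_info(n); d=np.linalg.solve(c['K'],np.array([uv[0],uv[1],1.])); return -c['R'].T@c['t'], c['R'].T@d
def onplane(n,uv,p0,nn):
    o,d=ray(n,uv); return o+d*(np.dot(p0-o,nn)/np.dot(d,nn))
def coverT(v):
    R=Ro.from_euler('z',v[2]).as_matrix()@Ro.from_euler('y',-25,degrees=True).as_matrix()
    return R,np.array([v[0],v[1],.15])
def rel(p,R,o=None):
    o=o or readout.get_obs(); R0=Ro.from_quat(o['tool_rot']).as_matrix()
    return np.degrees(Ro.from_matrix(R0.T@R).as_rotvec()), R0.T@(p-o['tcp_pos'])
def toolR(down,jaw):  # y=down, z=jaw
    y=down/np.linalg.norm(down); z=jaw-y*(y@jaw); z/=np.linalg.norm(z); return np.c_[np.cross(y,z),y,z]
E
cat > m.py <<'E'
from h import *
tc=np.array([[127,103],[617,99],[613,513],[142,520]])/5-.4+[195,90]   # FL FR NR NL
sc=np.array([[125,293],[308,514],[704,277]])/5-.4+[240,190] # NR FR FL
P={'FL':(.105,.123,.016),'FR':(.105,-.123,.016),'NR':(-.105,-.123,.016),'NL':(-.105,.123,.016)}
def res(v):
    R,t=coverT(v)
    a=proj('top',np.array([P[k] for k in('FL','FR','NR','NL')])@R.T+t)-tc
    b=proj('scene',np.array([P[k] for k in('NR','FR','FL')])@R.T+t)-sc
    return np.r_[a.ravel(),b.ravel()]
s=least_squares(res,[.6,.05,0]); print('cover',s.x); print(s.fun.round(1))
R,t=coverT(s.x); n=R[:,2]
# wing lines from bright pixel ends (top crop)
W={'a':((140,175),(243,215)),'b':((490,178),(597,207)),'c':((490,420),(595,455)),'d':((160,468),(252,410))}
for k,(p,q) in W.items():
    l=[R.T@(onplane('top',np.array(e)/5-.4+[195,90],t+n*.062,n)-t) for e in(p,q)]
    m=(l[0]+l[1])/2; d=l[1]-l[0]; ang=np.arctan2(d[1],d[0])%np.pi; print(k,m,'len',np.hypot(*d[:2]),'ang deg',np.degrees(ang),'q',2.4-ang, 2.4-ang-0)
for nme in('top','scene'):
    im=cv2.imread(f'pics/{nme}0.png'); hsv=cv2.cvtColor(im,cv2.COLOR_BGR2HSV)
    o=cv2.inRange(hsv,(5,150,90),(14,255,255)); 
    M=cv2.inRange(hsv,(108,150,60),(125,255,255)); c=max(cv2.findContours(M,0,2)[0],key=cv2.contourArea)
    r=cv2.minAreaRect(c); B=cv2.boxPoints(r); ap=cv2.approxPolyDP(c,6,True)[:,0]; print(nme,ap.tolist())
    W3=[onplane(nme,p.astype(float),np.array([0,0,.022]),np.array([0,0,1.])) for p in ap]; print(np.array(W3)); print(np.mean(W3,0))
E
python3 m.py
```

```text
cover [ 0.6127 -0.0055 -0.1031]
[-0.3 -0.8 -0.4 -1.2  0.  -1.2  0.2 -1.5 -1.1 -1.5 -0.8 -0.7 -0.9 -1.6]
a [0.0568 0.0856 0.062 ] len 0.05294889046534813 ang deg 68.29934643926698 q 1.2079515276745256 1.2079515276745256
b [ 0.0558 -0.0848  0.062 ] len 0.05370832733568047 ang deg 74.46920940239808 q 1.1002671045710346 1.1002671045710346
c [-0.063 -0.084  0.062] len 0.05502492782343856 ang deg 70.88405164610315 q 1.1628399116217936 1.1628399116217936
d [-0.0618  0.0829  0.062 ] len 0.054564860992202424 ang deg 121.21510033592297 q 0.2843973960028596 0.2843973960028596
top [[132, 214], [134, 231], [125, 239], [130, 268], [170, 270], [175, 215]]
[[0.5201 0.4035 0.022 ]
 [0.4701 0.3988 0.022 ]
 [0.4501 0.4244 0.022 ]
 [0.3675 0.4119 0.022 ]
 [0.3495 0.3026 0.022 ]
 [0.5031 0.2818 0.022 ]]
[0.4434 0.3705 0.022 ]
scene [[371, 148], [336, 163], [361, 199], [394, 177]]
[[0.3844 0.434  0.022 ]
 [0.3571 0.2927 0.022 ]
 [0.5183 0.2611 0.022 ]
 [0.5231 0.4093 0.022 ]]
[0.4457 0.3493 0.022 ]
```

```bash
cat > m2.py <<'E'
from h import *
im=cv2.imread('pics/top0.png')
cv2.imwrite('pics/tray.png',np.hstack([cv2.resize(im[195:290,105:200],None,fx=4,fy=4,interpolation=2),cv2.resize(cv2.imread('pics/scene0.png')[130:225,320:415],None,fx=4,fy=4,interpolation=2)]))
R,t=coverT([.6127,-.0055,-.1031]); n=R[:,2]
for e in((370,345),(373,462)): print(R.T@(onplane('top',np.array(e)/5-.4+[195,90],t+n*.058,n)-t))
# peg/loop on plane 24; marker plate outline
for e in((331,258),(416,256),(420,488),(334,490)): print(R.T@(onplane('top',np.array(e)/5-.4+[195,90],t+n*.024,n)-t))
E
python3 m2.py
```

```text
[-0.0167  0.0008  0.058 ]
[-0.0747  0.0004  0.058 ]
[0.0252 0.0211 0.024 ]
[ 0.0257 -0.022   0.024 ]
[-0.0927 -0.0223  0.024 ]
[-0.0932  0.0223  0.024 ]
```

View pics/tray.png

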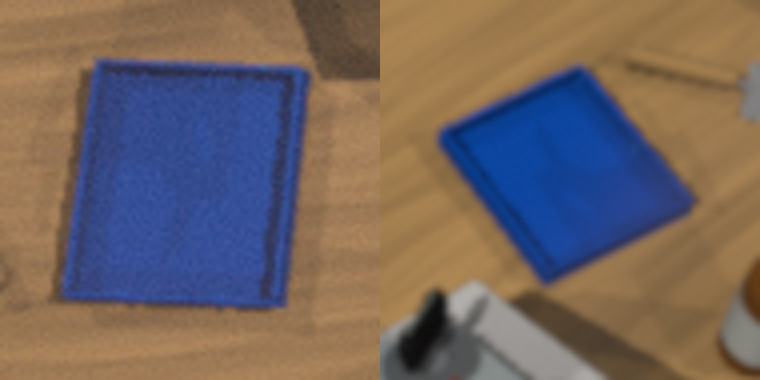

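```bash
cat > m3.py <<'E'
from h import *
for nme,c in(('top',np.array([(97,61),(308,68),(285,305),(62,298)])/4-.4+[105,195]),('scene',np.array([(579,66),(693,206),(546,283),(440,136)])/4-.4+[320-95,130])):
    W=np.array([onplane(nme,p,np.array([0,0,.022]),np.array([0,0,1.])) for p in c]); print(nme,W[:,:2].tolist(),W.mean(0),[np.linalg.norm(W[i]-W[i-1]) for i in range(4)])
    for i in range(4): d=W[i]-W[i-1]; print(np.degrees(np.arctan2(d[1],d[0])))
V=[.6127,-.0055,-.1031]
R,t=coverT(V); n=R[:,2]
o=readout.get_obs(); print('tool z',Ro.from_quat(o['tool_rot']).as_matrix()[:,2], 'cover y',R[:,1],'n',n)
for s in(1,-1):
    Rt=toolR(-n,s*R[:,1])
    for h in(.12,.030):
        p=t+R@np.array([-.043,0,h]); r,d=rel(p,Rt); print(s,h,p,r,d)
b=onplane('top',(150,172),np.array([0,0,0.0]),np.array([0,0,1.])); print('bottle base~',b)
E
python3 m3.py
```

```text
top [[0.5333740785643861, 0.4121757688825384], [0.5109180111003977, 0.2626538254252078], [0.34530846072441135, 0.28674007087787384], [0.36754323597978567, 0.43906728554255225]] [0.4393 0.3502 0.022 ] [np.float64(0.16799708932179253), np.float64(0.15119883115025842), np.float64(0.16735193573945428), np.float64(0.15394143548166628)]
-9.211036193819812
-98.54117466707977
171.7249258602863
81.69534554802432
scene [[0.3745613288477617, 0.43526703115062065], [0.5430450429646214, 0.40760845240440763], [0.5223609305991441, 0.25783898509572184], [0.35599663761161915, 0.28721263562513716]] [0.449 0.347 0.022] [np.float64(0.14921377883798004), np.float64(0.17073886171833338), np.float64(0.15119102434428836), np.float64(0.16893753084102797)]
82.85292575728045
-9.322622671626018
-97.86316958169229
169.9869281808311
tool z [ 0.2848  0.9586 -0.0011] cover y [0.1029 0.9947 0.    ] n [-0.4204  0.0435  0.9063]
1 0.12 [0.5235 0.0037 0.2406] [  2.3835 -10.4565 -24.9434] [ 0.5008 -0.0095 -0.3721]
1 0.03 [ 0.5613 -0.0002  0.159 ] [  2.3835 -10.4565 -24.9434] [ 0.5382  0.0721 -0.365 ]
-1 0.12 [0.5235 0.0037 0.2406] [ 36.7289 165.5655   3.5097] [ 0.5008 -0.0095 -0.3721]
-1 0.03 [ 0.5613 -0.0002  0.159 ] [ 36.7289 165.5655   3.5097] [ 0.5382  0.0721 -0.365 ]
bottle base~ [0.6495 0.3558 0.    ]
```

Call:
step_arm --moves '[2.4,-10.5,-24.9,0.5,-0.03,-0.372,0.55,2.4,-10.5,-24.9,0.5,-0.03,-0.372,0.55,2.4,-10.5,-24.9,0.5,-0.03,-0.372,0.55,2.4,-10.5,-24.9,0.5,-0.03,-0.372,0.55,2.4,-10.5,-24.9,0.5,-0.03,-0.372,0.55,2.4,-10.5,-24.9,0.5,-0.03,-0.372,0.55,2.4,-10.5,-24.9,0.5,-0.03,-0.372,0.55,2.4,-10.5,-24.9,0.5,-0.03,-0.372,0.55]' --grip_force 40

```text
t: 0.82
tcp_pos: [0.3492, 0.2352, 0.2474]
tool_rot: [0.697, 0.118, 0.188, -0.682]
force: [-0.3, 1.0, -0.3]
finger_gap: 0.047
```

```bash
cat > g.py <<'E'
import sys
from h import *
V=[.6127,-.0055,-.1031]
R,t=coverT(V); n=R[:,2]
def tgt(x,y,h,deg,s=1):  # wing dir at deg ccw from cover x; jaw perpendicular
    a=np.radians(deg); return t+R@np.array([x,y,h]), toolR(-n,s*(R@np.array([-np.sin(a),np.cos(a),0])))
if __name__=='__main__':
    a=[float(v) for v in sys.argv[1:]]
    o=readout.get_obs(); print(o['t'],'q',o['joint_positions'],'F',o['force'],'gap',o['finger_gap'],'tcp',o['tcp_pos'])
    R0=Ro.from_quat(o['tool_rot']).as_matrix(); print('in cover',R.T@(o['tcp_pos']-t), 'jaw deg',np.degrees(np.arctan2(*(R.T@R0[:,2])[1::-1]))-90)
    if a:
        p,Rt=tgt(*a); r,d=rel(p,Rt); print('rel',r.round(2),d.round(4))
E
python3 g.py -.043 0 .12 0
```

```text
0.8167 q [ 0.6184 -0.0126  2.0042 -0.3797  0.8493 -0.6421] F [-0.3005  0.974  -0.3046] gap 0.047028238484254546 tcp [0.3492 0.2352 0.2474]
in cover [-0.2189  0.2123  0.2095] jaw deg 0.11251168561553015
rel [-0.07  0.11 -0.  ] [ 0.1754  0.0893 -0.2127]
```

Call:
step_arm --moves '[0,0,0,0.175,0.06,-0.2127,0.55,0,0,0,0.175,0.06,-0.2127,0.55,0,0,0,0.175,0.06,-0.2127,0.55,0,0,0,0.175,0.06,-0.2127,0.55,0,0,0,0.175,0.06,-0.2127,0.55,0,0,0,0.175,0.06,-0.2127,0.55,0,0,0,0.175,0.06,-0.2127,0.55,0,0,0,0.175,0.06,-0.2127,0.55]'

```text
t: 1.48
tcp_pos: [0.5139, -0.0, 0.2676]
tool_rot: [0.698, 0.117, 0.19, -0.681]
force: [-0.3, -0.3, 0.3]
finger_gap: 0.047
```

```bash
python3 g.py -.043 0 .034 0; python3 - <<'E'
from h import *
cv2.imwrite('pics/w1.png',optics.capture('wrist')[:,:,::-1])
E
```

```text
1.4833 q [-0.1639  0.0687  1.86    0.0338  0.775  -1.6475] F [-0.2631 -0.2977  0.3349] gap 0.04695431743890398 tcp [ 0.5139 -0.      0.2676]
in cover [-0.0399 -0.0047  0.1483] jaw deg -0.14257638725766242
rel [ 0.12 -0.14  0.14] [-0.0034  0.1143  0.005 ]
```

View pics/w1.png

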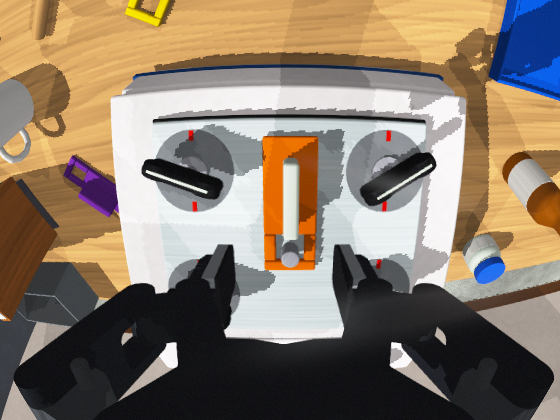

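Orange marker is seen with fin top from (291,160) to (290,240) and peg top at (290,252). Wings c and d are at (184,180) and (399,178). Next I refine from this view.

```bash
cat >> h.py <<'E'
def wray(uv,o):
    c=optics.camera_info('wrist'); K=c['K']; d=np.array([(uv[0]-K[0,2])/K[0,0],(uv[1]-K[1,2])/K[1,1]]); th=np.hypot(*d)
    v=np.r_[d/th*np.sin(th),np.cos(th)]; M=c['mount']; R0=Ro.from_quat(o['tool_rot']).as_matrix()
    return R0@M[:3,3]+o['tcp_pos'], R0@M[:3,:3]@v
def wplane(uv,o,p0,nn):
    a,d=wray(uv,o); return a+d*(np.dot(p0-a,nn)/np.dot(d,nn))
E
python3 - <<'E'
from g import *
o=readout.get_obs()
for nm,z,pts in(('fin',.058,((291,160),(290,240))),('peg',.040,((290,252),)),('c',.062,((145,167),(218,191))),('d',.062,((368,199),(432,158))),('corner',.016,((153,121),(425,121)))):
    l=np.array([R.T@(wplane(u,o,t+n*z,n)-t) for u in pts]); print(nm,l[:,:2].round(4).tolist(),l.mean(0)[:2])
    if len(l)>1: d=l[1]-l[0]; print('  ang',np.degrees(np.arctan2(d[1],d[0]))%180,np.hypot(*d))
E
```

```text
fin [[-0.0791, 0.0032], [-0.0175, 0.0027]] [-0.0483  0.003 ]Traceback (most recent call last):
  File "<stdin>", line 5, in <module>
TypeError: return arrays must be of ArrayType
```

```bash
cat > wl.py <<'E'
from g import *
def show(L,o=None):
  o=o or readout.get_obs()
  for nm,z,pts in L:
    l=np.array([R.T@(wplane(u,o,t+n*z,n)-t) for u in pts]); print(nm,l[:,:2].round(4).tolist(),l.mean(0)[:2])
    if len(l)>1: d=l[1]-l[0]; print('  ang',np.degrees(np.arctan2(d[1],d[0]))%180,np.hypot(d[0],d[1]))
E
python3 - <<'E'
from wl import *
show((('fin',.058,((291,160),(290,240))),('peg',.040,((290,252),)),('c',.062,((145,167),(218,191))),('d',.062,((368,199),(432,158))),('corner',.016,((153,121),(425,121)))))
E
```

```text
fin [[-0.0791, 0.0032], [-0.0175, 0.0027]] [-0.0483  0.003 ]
  ang 179.51710037109612 0.06157875511607225
peg [[0.0004, 0.0031]] [0.0004 0.0031]
c [[-0.0765, -0.1071], [-0.0572, -0.0503]] [-0.0669 -0.0787]
  ang 71.24982158231504 0.06003706256688382
d [[-0.051, 0.0607], [-0.0834, 0.1108]] [-0.0672  0.0858]
  ang 122.83304777316117 0.0596562228171844
corner [[-0.1113, -0.1176], [-0.1116, 0.1243]] [-0.1114  0.0034]
  ang 90.07901344551672 0.24184850427452426
```

Call:
step_arm --moves '[0,0,0,-0.006,0.02,0.007,0.55,0,0,0,-0.006,0.05,0.007,0.55,0,0,0,-0.006,0.08,0.007,0.55,0,0,0,-0.006,0.1,0.007,0.55,0,0,0,-0.006,0.116,0.007,0.55,0,0,0,-0.006,0.116,0.007,0.55]'

```text
t: 2.03
tcp_pos: [0.5543, 0.0058, 0.1555]
tool_rot: [0.698, 0.114, 0.187, -0.682]
force: [-0.5, 0.3, 0.1]
finger_gap: 0.0467
```

```bash
python3 g.py; python3 - <<'E'
from h import *
cv2.imwrite('pics/w2.png',optics.capture('wrist')[:,:,::-1])
E
```

```text
2.0333 q [-0.1355  0.2897  1.9337  0.0285  0.489  -1.6238] F [-0.5145  0.2888  0.0588] gap 0.04671188351465589 tcp [0.5543 0.0058 0.1555]
in cover [-0.0514  0.0052  0.03  ] jaw deg -0.09091830630228515
```

View pics/w2.png

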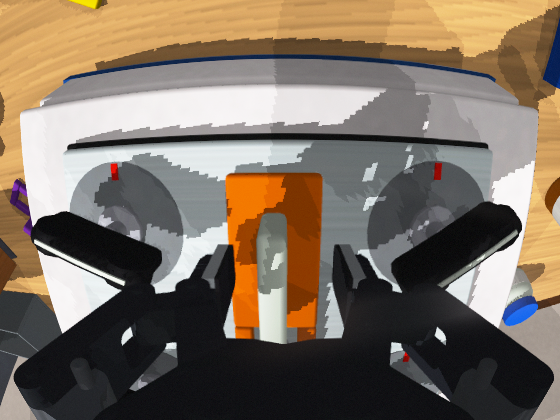

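```bash
python3 - <<'E'
from wl import *
show((('fin',.058,((272,216),(272,335))),('corner',.016,((68,150),(490,150)))))
E
```

```text
fin [[-0.0807, 0.0014], [-0.0253, 0.0006]] [-0.053  0.001]
  ang 179.16427690239829 0.05535750235985294
corner [[-0.1065, -0.1175], [-0.1059, 0.1223]] [-0.1062  0.0024]
  ang 89.84739922653281 0.2397995983338549
```

Call:
step_arm --moves '[0,0,0,0.001,-0.001,-0.0045,0.55,0,0,0,0.001,-0.001,-0.0045,0.3,0,0,0,0.001,-0.001,-0.0045,0,0,0,0,0.001,-0.001,-0.0045,0,0,0,0,0.001,-0.001,-0.0045,0,0,0,0,0.001,-0.001,-0.0045,0]'

```text
t: 2.58
tcp_pos: [0.5548, 0.0011, 0.1599]
tool_rot: [0.697, 0.116, 0.188, -0.682]
force: [-3.5, 0.9, 6.5]
finger_gap: 0.011
```

```bash
python3 g.py
```

```text
2.5833 q [-0.1463  0.2823  1.9309  0.0376  0.4954 -1.6416] F [-3.476   0.9028  6.5163] gap 0.010967603056147662 tcp [0.5548 0.0011 0.1599]
in cover [-0.0486  0.0006  0.0336] jaw deg -0.0880165178428598
```

Call:
step_arm --moves '[0,0,0,0,-0.002,0,0,0,0,0,0,-0.006,0,0,0,0,0,0,-0.012,0,0,0,0,0,0,-0.02,0,0,0,0,0,0,-0.03,0,0,0,0,0,0,-0.04,0,0,0,0,0,0,-0.055,0,0,0,0,0,0,-0.07,0,0]'

```text
t: 3.25
tcp_pos: [0.5249, 0.0043, 0.2246]
tool_rot: [0.697, 0.116, 0.188, -0.682]
force: [0.2, 0.5, -1.2]
finger_gap: 0.0111
```

```bash
python3 g.py; python3 - <<'E'
from h import *
cv2.imwrite('pics/w3.png',optics.capture('wrist')[:,:,::-1])
im=optics.capture('scene')[:,:,::-1]; cv2.imwrite('pics/s3.png',cv2.resize(im[160:320,220:440],None,fx=3,fy=3))
E
```

```text
3.25 q [-0.1496  0.1399  1.9063  0.0313  0.6624 -1.6362] F [ 0.1909  0.4932 -1.248 ] gap 0.01108395566760979 tcp [0.5249 0.0043 0.2246]
in cover [-0.0486  0.0007  0.1049] jaw deg -0.08733610526246594
```

View pics/w3.png

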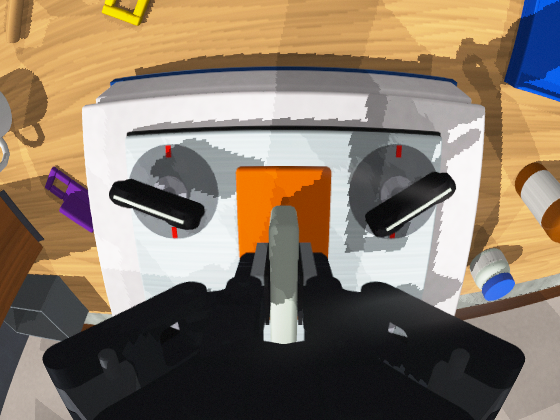

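View pics/s3.png

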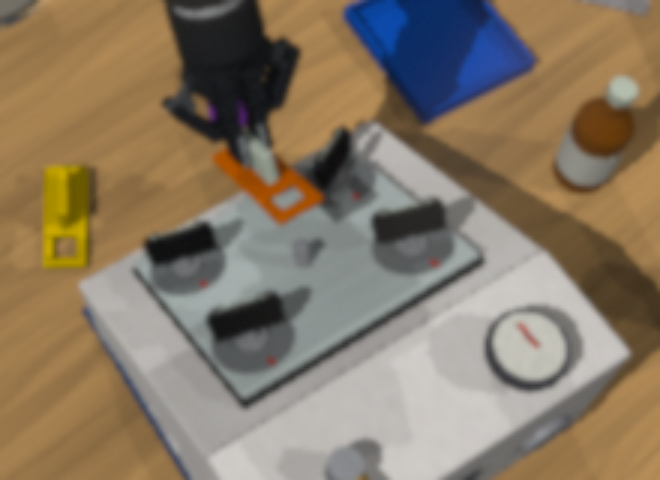

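```bash
cat > w.py <<'E'
import sys
from h import *
def vert(yawdeg): a=np.radians(yawdeg); return toolR(np.array([0,0,-1.]),np.array([-np.sin(a),np.cos(a),0]))
if __name__=='__main__':
    o=readout.get_obs(); print(o['t'],o['joint_positions'],o['tcp_pos'],o['force'],o['finger_gap'])
    R0=Ro.from_quat(o['tool_rot']).as_matrix(); print(R0)
    for i in range(1,len(sys.argv),4):
        x,y,z,a=map(float,sys.argv[i:i+4]); r,d=rel(np.array([x,y,z]),vert(a)); print(r.round(2),d.round(4))
E
python3 w.py .48 .12 .29 -9 .431 .3505 .15 -9
```

```text
3.35 [-0.1494  0.1378  1.9049  0.0314  0.6608 -1.6362] [0.526  0.0042 0.2265] [-0.7031 -0.0191 -1.8199] 0.011124670731806246
[[ 0.9004  0.4224  0.1042]
 [-0.0944 -0.0441  0.9946]
 [ 0.4247 -0.9053  0.0002]]
[-0.67  2.97 25.13] [-0.0254 -0.082   0.1104]
[-0.67  2.97 25.13] [-0.1507  0.0138  0.3345]
```

Call:
step_arm --moves '[0,0,0,-0.01,-0.03,0.02,0,0,0,3,-0.02,-0.06,0.05,0,-0.2,1,8,-0.0254,-0.08,0.085,0,-0.3,1.5,14,-0.035,-0.08,0.12,0,-0.5,2,20,-0.06,-0.07,0.16,0,-0.67,3,25.1,-0.08,-0.05,0.2,0,-0.67,3,25.1,-0.105,-0.035,0.235,0,-0.67,3,25.1,-0.12,-0.02,0.265,0]'

```text
t: 4.02
tcp_pos: [0.4391, 0.2712, 0.1987]
tool_rot: [0.705, -0.056, 0.056, -0.705]
force: [0.9, -0.6, -1.3]
finger_gap: 0.0113
```

```bash
python3 w.py .431 .3505 .1 -9 
```

```text
4.0167 [ 0.4046  0.355   1.5999  0.0001  1.187  -1.0076] [0.4391 0.2712 0.1987] [ 0.9075 -0.6231 -1.3014] 0.011325355694681625
[[ 0.9874 -0.0002  0.158 ]
 [-0.158  -0.      0.9874]
 [-0.0002 -1.     -0.0001]]
[ 0.   -0.09 -0.01] [-0.0205  0.0987  0.0771]
```

Call:
step_arm --moves '[0,0,0,-0.01,0.01,0.035,0,0,0,0,-0.02,0.03,0.065,0,0,0,0,-0.0205,0.06,0.077,0,0,0,0,-0.0205,0.085,0.077,0,0,0,0,-0.0205,0.115,0.077,0,0,0,0,-0.0205,0.14,0.077,0,0,0,0,-0.0205,0.15,0.077,0,0,0,0,-0.0205,0.15,0.077,0]'

```text
t: 4.68
tcp_pos: [0.4296, 0.3495, 0.046]
tool_rot: [0.706, -0.058, 0.054, -0.704]
force: [-0.1, 0.0, -1.2]
finger_gap: 0.011
```

```bash
python3 w.py .431 .3505 .02 -9;  python3 - <<'E'
from h import *
cv2.imwrite('pics/w4.png',optics.capture('wrist')[:,:,::-1])
im=optics.capture('scene')[:,:,::-1]; cv2.imwrite('pics/s4.png',cv2.resize(im[80:260,280:460],None,fx=3,fy=3))
E
```

```text
4.6833 [ 0.5446  0.6071  1.6598  0.0001  0.8802 -0.8676] [0.4296 0.3495 0.046 ] [-0.1102  0.0108 -1.1753] 0.010960104957462417
[[ 0.9874 -0.0048  0.1581]
 [-0.1581 -0.0028  0.9874]
 [-0.0043 -1.     -0.0035]]
[ 0.2  -0.09 -0.25] [0.0014 0.026  0.0013]
```

View pics/w4.png

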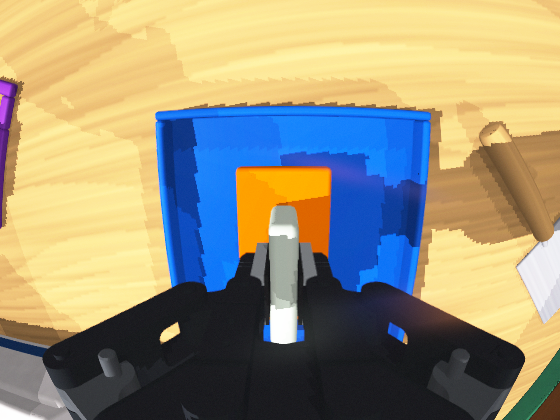

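View pics/s4.png

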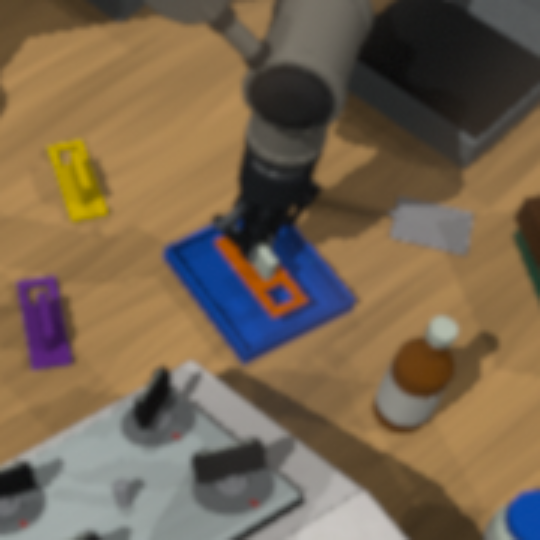

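The marker hangs level and centred over the tray (wrist: plate columns 237-330, tray 160-430). I lower it slowly.

Call:
step_arm --moves '[0,0,0,0,0.008,0,0,0,0,0,0,0.014,0,0,0,0,0,0,0.018,0,0,0,0,0,0,0.021,0,0,0,0,0,0,0.023,0,0,0,0,0,0,0.024,0,0]'

```text
t: 5.28
tcp_pos: [0.4316, 0.3507, 0.0251]
tool_rot: [-0.705, 0.056, -0.056, 0.705]
force: [-0.8, -0.3, -0.9]
finger_gap: 0.0116
```

Call:
step_arm --moves '[0,0,0,0,0.003,0,0,0,0,0,0,0.004,0,0,0,0,0,0,0.005,0,0,0,0,0,0,0.006,0,0]'

```text
t: 5.62
tcp_pos: [0.432, 0.3508, 0.0216]
tool_rot: [-0.704, 0.056, -0.057, 0.705]
force: [-7.1, -5.2, 31.2]
finger_gap: 0.0109
```

Call:
step_arm --moves '[0,0,0,0,-0.001,0,0,0,0,0,0,-0.001,0,0,0,0,0,0,-0.001,0,0.3,0,0,0,0,-0.001,0,0.55,0,0,0,0,-0.001,0,0.55,0,0,0,0,-0.01,0,0.55,0,0,0,0,-0.04,0,0.55,0,0,0,0,-0.08,0,0.55]'

```text
t: 6.28
tcp_pos: [0.43, 0.3495, 0.1]
tool_rot: [0.706, -0.058, 0.055, -0.704]
force: [0.3, 0.0, -0.0]
finger_gap: 0.0468
```

```bash
python3 w.py .431 .3505 .02 -9;  python3 - <<'E'
from h import *
cv2.imwrite('pics/w5.png',optics.capture('wrist')[:,:,::-1])
E
```

```text
6.2833 [ 0.5442  0.5329  1.6126  0.      1.0013 -0.8676] [0.43   0.3495 0.1   ] [ 0.2747  0.0255 -0.0356] 0.046790146787031625
[[ 0.9874 -0.0044  0.1584]
 [-0.1584 -0.0027  0.9874]
 [-0.004  -1.     -0.0033]]
[ 0.19 -0.11 -0.23] [0.0011 0.08   0.0014]
```

View pics/w5.png

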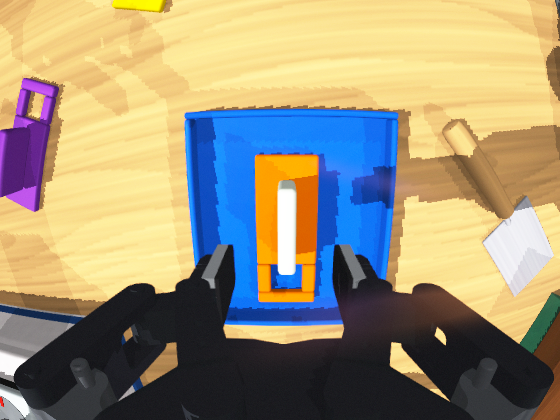

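Wrist view: marker lies flat inside the tray (plate 256-318 × 154-302, fin up). Now screw d.

```bash
python3 g.py -.064 .0845 .13 -58
```

```text
6.3333 q [ 0.5446  0.5209  1.6017  0.0001  1.0079 -0.8676] F [2.9023 2.1374 6.6457] gap 0.04696399107038383 tcp [0.4345 0.3525 0.1099]
in cover [-0.211   0.3377  0.0541] jaw deg -3.0596879993894817
rel [ 12.61  53.87 -22.1 ] [ 0.1162 -0.1317 -0.2463]
```

Call:
step_arm --moves '[0,0,0,0.01,-0.04,-0.01,0.55,1,5,-2,0.02,-0.08,-0.03,0.55,3,12,-5,0.03,-0.12,-0.06,0.55,5,20,-8,0.05,-0.14,-0.09,0.55,7,28,-11,0.065,-0.14,-0.12,0.55,8.5,36,-15,0.08,-0.14,-0.155,0.55,10.5,44,-18,0.1,-0.135,-0.19,0.55,12.6,51,-21,0.11,-0.13,-0.22,0.55]'

```text
t: 7.0
tcp_pos: [0.5085, 0.1149, 0.2411]
tool_rot: [-0.561, 0.197, -0.43, 0.679]
force: [-0.1, -1.2, -0.8]
finger_gap: 0.0475
```

```bash
python3 g.py -.064 .0845 .1 -58
```

```text
7.0 q [ 0.0955  0.1434  1.8274 -0.0466  0.8015 -0.5125] F [-0.0983 -1.2454 -0.7967] gap 0.04745486636742363 tcp [0.5085 0.1149 0.2411]
in cover [-0.0666  0.109   0.1316] jaw deg -48.194423834316055
rel [ 1.74  9.75 -4.07] [ 0.0223  0.0304 -0.0136]
```

Call:
step_arm --moves '[0.9,5,-2,0.011,0.005,-0.007,0.55,1.7,9.8,-4.1,0.0223,0.015,-0.0136,0.55,1.7,9.8,-4.1,0.0223,0.03,-0.0136,0.55,1.7,9.8,-4.1,0.0223,0.03,-0.0136,0.55]'

```text
t: 7.33
tcp_pos: [0.5206, 0.0881, 0.2122]
tool_rot: [-0.519, 0.229, -0.503, 0.652]
force: [-1.1, -0.4, -0.3]
finger_gap: 0.047
```

```bash
python3 g.py -.064 .0845 .04 -58;  python3 - <<'E'
from h import *
cv2.imwrite('pics/w6.png',optics.capture('wrist')[:,:,::-1])
E
```

```text
7.3333 q [ 0.0658  0.1714  1.9061 -0.1216  0.6405 -0.3053] F [-1.0627 -0.4227 -0.2789] gap 0.04701037420328569 tcp [0.5206 0.0881 0.2122]
in cover [-0.0655  0.0836  0.0992] jaw deg -58.10699695670775
rel [ 0.23 -0.11 -0.01] [0.0001 0.0592 0.002 ]
```

View pics/w6.png

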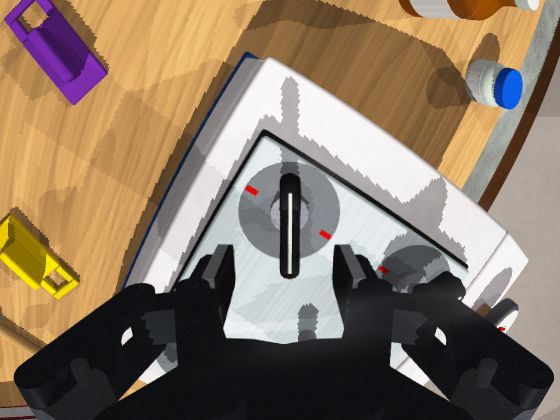

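```bash
python3 - <<'E'
from wl import *
o=readout.get_obs(); R0=Ro.from_quat(o['tool_rot']).as_matrix()
show((('d',.062,((291,192),(290,274))),),o)
for u in((291,192),(290,274)): print(R0.T@(wplane(u,o,t+n*.062,n)-o['tcp_pos']))
E
```

```text
d [[-0.0745, 0.108], [-0.047, 0.0636]] [-0.0607  0.0858]
  ang 121.73579207101832 0.05216714938774342
[-0.0254  0.0381  0.0045]
[0.0268 0.038  0.0043]
```

Call:
step_arm --moves '[0,0,0,0,0.02,0.002,0.55,0,0,0,0,0.04,0.002,0.55,0,0,0,0,0.055,0.002,0.55,0,0,0,0,0.063,0.002,0.55,0,0,0,0,0.063,0.002,0,0,0,0,0,0.063,0.002,0,0,0,0,0,0.063,0.002,0,0,0,0,0,0.063,0.002,0]' --grip_force 50

```text
t: 8.05
tcp_pos: [0.5492, 0.087, 0.1582]
tool_rot: [-0.519, 0.228, -0.503, 0.652]
force: [-1.1, 1.1, 2.2]
finger_gap: 0.0108
```

```bash
python3 g.py -.064 .0845 .04 -112
```

```text
8.05 q [ 0.0581  0.2945  1.9197 -0.1433  0.5011 -0.2853] F [-1.0695  1.0915  2.1721] gap 0.010777251590596656 tcp [0.5492 0.087  0.1582]
in cover [-0.0624  0.0854  0.0381] jaw deg -58.052832274442935
rel [ 0.04 53.95  0.05] [-0.     -0.0019 -0.0018]
```

Call:
step_arm --moves '[0,6.5,0,0,0,0,0,0,13,0,0,0,0,0,0,19.5,0,0,0,0,0,0,26,0,0,0,0,0,0,32.5,0,0,0,0,0,0,39,0,0,0,0,0,0,45.5,0,0,0,0,0,0,51,0,0,0,0,0]'

```text
t: 8.72
tcp_pos: [0.5491, 0.087, 0.1582]
tool_rot: [0.25, -0.488, 0.678, -0.489]
force: [4.9, -0.6, -6.9]
finger_gap: 0.0109
```

```bash
python3 g.py -.064 .0845 .04 -112; python3 -c "
from h import *
print(readout.get_obs()['ft_torque'])"
```

```text
8.7167 q [ 0.0583  0.2943  1.9199 -0.1435  0.5011  0.6099] F [ 4.865  -0.6098 -6.9417] gap 0.010942419975846615 tcp [0.5491 0.087  0.1582]
in cover [-0.0625  0.0855  0.0382] jaw deg -109.32785246577315
rel [0.01 2.67 0.06] [ 0.0014 -0.0018 -0.0011]
[ 0.087  -0.0253  0.2992]
```

Call:
step_arm --moves '[0,0,0,0,0,0,0,0,0,0,0,0,0,0,0,0,0,0,0,0,0,0,0,0,0,0,0,0]'

```text
t: 9.05
tcp_pos: [0.5491, 0.087, 0.1582]
tool_rot: [0.25, -0.488, 0.678, -0.49]
force: [3.9, -0.7, -6.8]
finger_gap: 0.0115
```

```bash
python3 - <<'E'
from h import *
cv2.imwrite('pics/w7.png',optics.capture('wrist')[:,:,::-1])
im=optics.capture('scene')[:,:,::-1]; cv2.imwrite('pics/s7.png',cv2.resize(im[160:320,220:440],None,fx=3,fy=3))
E
python3 g.py
```

```text
9.15 q [ 0.0583  0.2943  1.9198 -0.1434  0.5011  0.6087] F [ 3.7852 -0.4239 -7.3102] gap 0.011298230863947392 tcp [0.5491 0.087  0.1582]
in cover [-0.0625  0.0855  0.0382] jaw deg -109.26319525235498
```

View pics/w7.png

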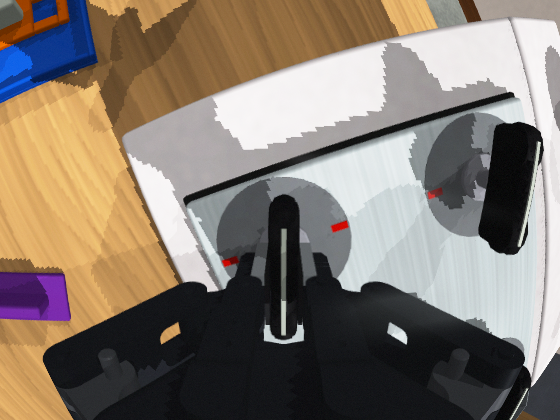

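View pics/s7.png

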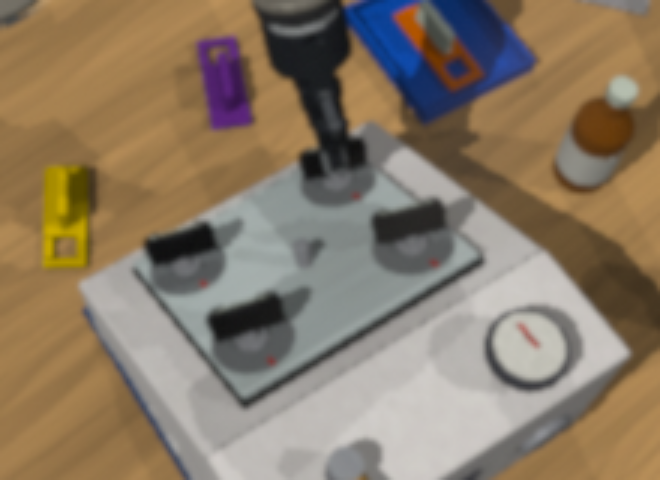

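Scene view: wing d at crop (335,160) is now parallel with the other three, and the orange marker lies flat in the tray. I continue d to its stop.

Call:
step_arm --moves '[0,6.5,0,0,0,0,0,0,13,0,0,0,0,0,0,19.5,0,0,0,0,0,0,26,0,0,0,0,0,0,32.5,0,0,0,0,0,0,39,0,0,0,0,0,0,45.5,0,0,0,0,0,0,52,0,0,0,0,0]'

```text
t: 9.82
tcp_pos: [0.5491, 0.0871, 0.1582]
tool_rot: [-0.074, -0.654, 0.719, -0.225]
force: [4.1, 0.6, -9.2]
finger_gap: 0.0112
```

Call:
step_arm --moves '[0,5,0,0,0,0,0,0,10,0,0,0,0,0,0,15,0,0,0,0,0,0,18,0,0,0,0,0,0,21,0,0,0,0,0,0,22,0,0,0,0,0]'

```text
t: 10.32
tcp_pos: [0.549, 0.0871, 0.1583]
tool_rot: [-0.209, -0.684, 0.692, -0.097]
force: [3.5, 1.0, -7.5]
finger_gap: 0.0109
```

```bash
python3 g.py; python3 -c "
from h import *
print(readout.get_obs()['ft_torque'])"
```

```text
10.3167 q [ 0.059   0.2942  1.92   -0.1454  0.501   1.9038] F [ 3.4622  0.9768 -7.5257] gap 0.010873962430090285 tcp [0.549  0.0871 0.1583]
in cover [-0.0625  0.0856  0.0383] jaw deg -183.3259371222495
[-0.4331 -0.0279  1.3965]
```

Call:
step_arm --moves '[0,-2,0,0,0,0,0,0,-2,0,0,0,0,0.3,0,-2,0,0,0,0,0.55,0,-2,0,0,-0.003,0,0.55,0,-2,0,0,-0.03,0,0.55,0,-4,0,0,-0.065,0,0.55]'

```text
t: 10.82
tcp_pos: [0.5205, 0.0898, 0.2159]
tool_rot: [-0.183, -0.681, 0.699, -0.119]
force: [0.2, -0.4, -1.0]
finger_gap: 0.0465
```

```bash
python3 g.py .058 -.084 .11 -106;  python3 - <<'E'
from h import *
cv2.imwrite('pics/w8.png',optics.capture('wrist')[:,:,::-1])
E
```

```text
10.8167 q [ 0.0701  0.1679  1.898  -0.1223  0.6541  1.8147] F [ 0.1927 -0.4287 -1.0496] gap 0.0465103153137814 tcp [0.5205 0.0898 0.2159]
in cover [-0.0642  0.0853  0.1026] jaw deg -179.3733576366484
rel [  0.08 -73.37   0.33] [-0.1203 -0.0076  0.1706]
```

View pics/w8.png

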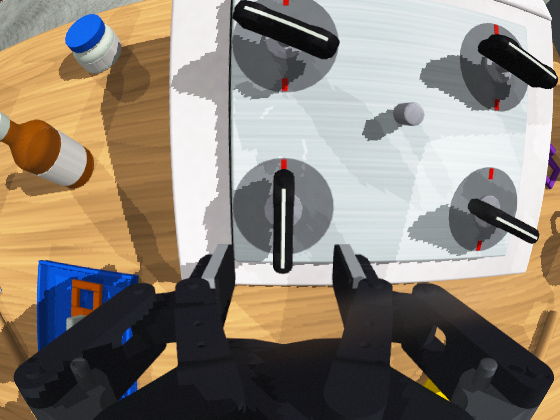

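Wing d is now in line with its red ticks at (283,165), so it is tight. Next is b, the far right screw.

Call:
step_arm --moves '[0,-7,0,-0.015,-0.015,0.02,0.55,0,-14,0,-0.03,-0.03,0.045,0.55,0,-21,0,-0.045,-0.03,0.065,0.55,0,-28,0,-0.06,-0.03,0.085,0.55,0,-35,0,-0.075,-0.03,0.105,0.55,0,-42,0,-0.09,-0.03,0.125,0.55,0,-49,0,-0.105,-0.03,0.15,0.55,0,-56,0.3,-0.12,-0.02,0.17,0.55]'

```text
t: 11.53
tcp_pos: [0.6067, -0.0889, 0.2977]
tool_rot: [0.144, -0.55, 0.708, -0.418]
force: [0.2, -0.5, 0.7]
finger_gap: 0.0466
```

```bash
python3 g.py .058 -.084 .1 -106
```

```text
11.5333 q [-0.3191  0.2257  1.588   0.1213  0.89    0.3558] F [ 0.212  -0.4798  0.7346] gap 0.04661313457574661 tcp [ 0.6067 -0.0889  0.2977]
in cover [ 0.0647 -0.0836  0.1327] jaw deg -125.94515412317327
rel [ -0.73 -19.94  -0.4 ] [ 0.0046  0.0326 -0.0056]
```

Call:
step_arm --moves '[-0.2,-6.5,0,0.001,0.01,-0.002,0.55,-0.5,-13,-0.2,0.003,0.02,-0.004,0.55,-0.7,-20,-0.4,0.0046,0.03,-0.0056,0.55,-0.7,-20,-0.4,0.0046,0.03,-0.0056,0.55]'

```text
t: 11.87
tcp_pos: [0.6125, -0.0901, 0.2658]
tool_rot: [0.271, -0.473, 0.669, -0.504]
force: [-0.3, 0.1, -1.3]
finger_gap: 0.0474
```

```bash
python3 g.py .058 -.084 .04 -106;  python3 - <<'E'
from h import *
cv2.imwrite('pics/w9.png',optics.capture('wrist')[:,:,::-1])
E
```

```text
11.8667 q [-0.3151  0.2687  1.6138  0.1195  0.8373  0.002 ] F [-0.2976  0.0773 -1.2936] gap 0.04739372246765562 tcp [ 0.6125 -0.0901  0.2658]
in cover [ 0.0567 -0.0842  0.1014] jaw deg -105.7591797685153
rel [0.13 0.24 0.03] [-0.0006  0.0613  0.0014]
```

View pics/w9.png

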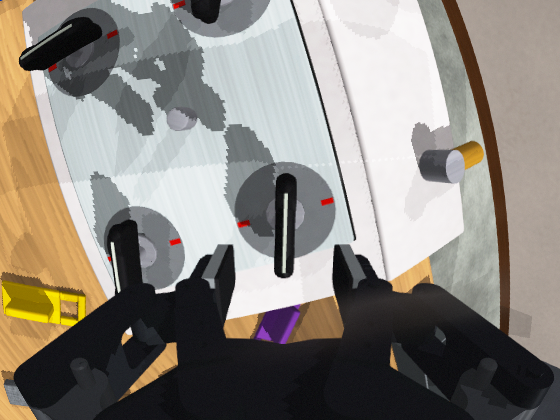

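Wing b lies centred between the jaws, with its line from (286,192) to (284,276).

Call:
step_arm --moves '[0,0,0,0,0.02,0,0.55,0,0,0,0,0.04,0,0.55,0,0,0,0,0.055,0,0.55,0,0,0,0,0.064,0,0.55,0,0,0,0,0.064,0,0,0,0,0,0,0.064,0,0,0,0,0,0,0.064,0,0,0,0,0,0,0.064,0,0]'

```text
t: 12.58
tcp_pos: [0.6393, -0.0925, 0.2102]
tool_rot: [0.268, -0.475, 0.671, -0.503]
force: [-3.2, 1.1, 2.8]
finger_gap: 0.011
```

```bash
python3 g.py
```

```text
12.5833 q [-0.3036  0.3686  1.6328  0.129   0.7157  0.0024] F [-3.2329  1.1476  2.7907] gap 0.010995012699877495 tcp [ 0.6393 -0.0925  0.2102]
in cover [ 0.0576 -0.0838  0.0396] jaw deg -106.16338698770599
```

Remaining turn is about 74°, so I command 78°.

Call:
step_arm --moves '[0,6.5,0,0,0,0,0,0,13,0,0,0,0,0,0,19.5,0,0,0,0,0,0,26,0,0,0,0,0,0,32.5,0,0,0,0,0,0,39,0,0,0,0,0,0,45.5,0,0,0,0,0,0,52,0,0,0,0,0]'

```text
t: 13.25
tcp_pos: [0.6398, -0.093, 0.2106]
tool_rot: [-0.055, -0.647, 0.721, -0.243]
force: [4.3, -2.7, -6.5]
finger_gap: 0.011
```

Call:
step_arm --moves '[0,6,0,0,0,0,0,0,12,0,0,0,0,0,0,18,0,0,0,0,0,0,22,0,0,0,0,0,0,25,0,0,0,0,0,0,26,0,0,0,0,0]'

```text
t: 13.75
tcp_pos: [0.6397, -0.0934, 0.2107]
tool_rot: [-0.216, -0.685, 0.69, -0.091]
force: [3.2, -1.5, -7.3]
finger_gap: 0.0111
```

```bash
python3 g.py; python3 -c "
from h import *
print(readout.get_obs()['ft_torque'])"
```

```text
13.75 q [-0.3038  0.3685  1.6323  0.126   0.7143  1.3699] F [ 3.1956 -1.4808 -7.3229] gap 0.011093274484292627 tcp [ 0.6397 -0.0934  0.2107]
in cover [ 0.0582 -0.0847  0.0398] jaw deg -184.39198692962742
[-1.0425  0.1463  1.5553]
```

Call:
step_arm --moves '[0,-3,0,0,0,0,0,0,-3,0,0,0,0,0.3,0,-3,0,0,0,0,0.55,0,-3,0,0,-0.003,0,0.55,0,-3,0,0,-0.03,0,0.55,0,-4,0,0,-0.065,0,0.55]'

```text
t: 14.25
tcp_pos: [0.6112, -0.0901, 0.2679]
tool_rot: [-0.19, -0.682, 0.697, -0.113]
force: [0.1, 0.4, 0.3]
finger_gap: 0.047
```

```bash
python3 g.py .058 .0855 .115 -112;  python3 - <<'E'
from h import *
cv2.imwrite('pics/w10.png',optics.capture('wrist')[:,:,::-1])
E
```

```text
14.25 q [-0.3152  0.2649  1.6127  0.1172  0.8428  1.3084] F [0.1497 0.4317 0.2511] gap 0.04700125804209151 tcp [ 0.6112 -0.0901  0.2679]
in cover [ 0.0564 -0.0843  0.1038] jaw deg -180.50636814765687
rel [  0.06 -68.51   0.21] [-0.0001 -0.0114 -0.1698]
```

View pics/w10.png

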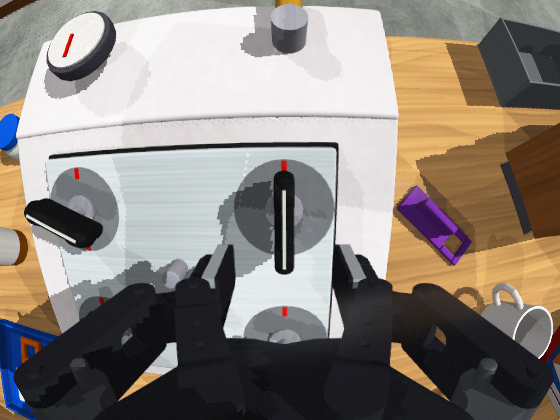

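```bash
python3 - <<'E'
from g import *
g=onplane('top',(232,71),np.array([0,0,.235]),np.array([0,0,1.])); print('gauge',g,'cover frame',R.T@(g-t))
print('body axis bottom',t+R@np.array([.058,.0855,.112]), 'a top', t+R@np.array([.058,.0855,.062]))
E
```

```text
gauge [0.8009 0.0661 0.235 ] cover frame [0.1989 0.0906 0.001 ]
body axis bottom [0.6267 0.079  0.276 ] a top [0.6477 0.0768 0.2307]
```

Wing b is in line with its ticks at (284,165), so the first diagonal is tight, and the gauge is well clear. Next is a.

Call:
step_arm --moves '[0,-7,0,0,-0.02,-0.02,0.55,0,-14,0,0,-0.03,-0.04,0.55,0,-21,0,0,-0.03,-0.065,0.55,0,-28,0,0,-0.03,-0.085,0.55,0,-35,0,0,-0.03,-0.11,0.55,0,-42,0,0,-0.03,-0.13,0.55,0,-49,0,0,-0.03,-0.15,0.55,0,-56,0,0,-0.02,-0.17,0.55]'

```text
t: 14.97
tcp_pos: [0.6229, 0.0807, 0.2988]
tool_rot: [0.156, -0.542, 0.707, -0.427]
force: [0.9, 0.0, 1.2]
finger_gap: 0.0471
```

```bash
python3 g.py .058 .0855 .1 -112
```

```text
14.9667 q [ 0.0391  0.2616  1.537  -0.0823  0.8972  0.774 ] F [0.9135 0.0432 1.1736] gap 0.04712915392145718 tcp [0.6229 0.0807 0.2988]
in cover [0.064  0.0868 0.1343] jaw deg -124.05982958161923
rel [ -0.84 -12.06  -0.29] [ 0.0047  0.0342 -0.0048]
```

Call:
step_arm --moves '[-0.4,-6,0,0.003,0.01,-0.002,0.55,-0.8,-12,-0.3,0.0047,0.02,-0.0048,0.55,-0.8,-12,-0.3,0.0047,0.033,-0.0048,0.55,-0.8,-12,-0.3,0.0047,0.033,-0.0048,0.55]'

```text
t: 15.3
tcp_pos: [0.6308, 0.0787, 0.2645]
tool_rot: [0.234, -0.5, 0.684, -0.477]
force: [-0.2, -0.5, 0.2]
finger_gap: 0.0473
```

```bash
python3 g.py .058 .0855 .04 -112;  python3 - <<'E'
from h import *
cv2.imwrite('pics/w11.png',optics.capture('wrist')[:,:,::-1])
E
```

```text
15.3 q [ 0.0319  0.3076  1.5628 -0.0766  0.8418  0.5596] F [-0.2323 -0.462   0.1879] gap 0.04732680770899162 tcp [0.6308 0.0787 0.2645]
in cover [0.0568 0.0856 0.0998] jaw deg -112.11234494634789
rel [ 0.09 -0.11  0.07] [-0.0005  0.0598  0.0012]
```

View pics/w11.png

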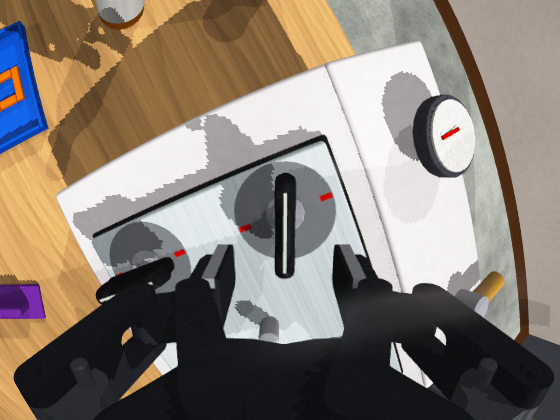

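Wing a runs from (285,192) to (285,275), centred and aligned with the jaws.

Call:
step_arm --moves '[0,0,0,0,0.02,0,0.55,0,0,0,0,0.04,0,0.55,0,0,0,0,0.055,0,0.55,0,0,0,0,0.062,0,0.55,0,0,0,0,0.062,0,0,0,0,0,0,0.062,0,0,0,0,0,0,0.062,0,0,0,0,0,0,0.062,0,0]'

```text
t: 16.02
tcp_pos: [0.6567, 0.0761, 0.211]
tool_rot: [0.232, -0.5, 0.684, -0.478]
force: [-3.5, 1.0, 2.8]
finger_gap: 0.0107
```

Call:
step_arm --moves '[0,6.5,0,0,0,0,0,0,13,0,0,0,0,0,0,19.5,0,0,0,0,0,0,26,0,0,0,0,0,0,32.5,0,0,0,0,0,0,39,0,0,0,0,0,0,45.5,0,0,0,0,0,0,52,0,0,0,0,0]'

```text
t: 16.68
tcp_pos: [0.6568, 0.0759, 0.2112]
tool_rot: [-0.093, -0.659, 0.717, -0.209]
force: [3.1, -2.3, -5.8]
finger_gap: 0.0111
```

Call:
step_arm --moves '[0,6,0,0,0,0,0,0,12,0,0,0,0,0,0,16,0,0,0,0,0,0,18,0,0,0,0,0,0,20,0,0,0,0,0,0,20,0,0,0,0,0]'

```text
t: 17.18
tcp_pos: [0.6568, 0.0757, 0.2113]
tool_rot: [-0.215, -0.685, 0.69, -0.092]
force: [2.6, -1.0, -5.6]
finger_gap: 0.0109
```

```bash
python3 g.py; python3 -c "
from h import *
print(readout.get_obs()['ft_torque'])"
```

```text
17.1833 q [ 0.0256  0.4     1.5807 -0.084   0.7282  1.8255] F [ 2.6027 -0.9722 -5.6429] gap 0.010891606926937145 tcp [0.6568 0.0757 0.2113]
in cover [0.058  0.0853 0.0406] jaw deg -184.31184233420194
[-0.7683  0.1916  1.4855]
```

Call:
step_arm --moves '[0,-3,0,0,0,0,0,0,-3,0,0,0,0,0.3,0,-3,0,0,0,0,0.55,0,-3,0,0,-0.003,0,0.55,0,-3,0,0,-0.03,0,0.55,0,-4,0,0,-0.065,0,0.55]'

```text
t: 17.68
tcp_pos: [0.6282, 0.0784, 0.2684]
tool_rot: [-0.19, -0.682, 0.698, -0.113]
force: [0.3, -0.3, -0.1]
finger_gap: 0.0467
```

```bash
python3 g.py -.0625 -.084 .11 -109;  python3 - <<'E'
from h import *
cv2.imwrite('pics/w12.png',optics.capture('wrist')[:,:,::-1])
E
```

```text
17.6833 q [ 0.0324  0.3007  1.561  -0.078   0.8526  1.7523] F [ 0.2615 -0.3165 -0.1026] gap 0.04672716435122042 tcp [0.6282 0.0784 0.2684]
in cover [0.0561 0.0851 0.1044] jaw deg -180.39976139612185
rel [  0.03 -71.4    0.26] [ 0.1175 -0.0048  0.1699]
```

View pics/w12.png

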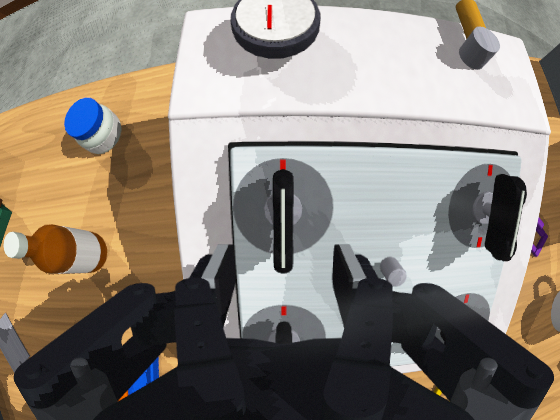

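Wing a is in line with its ticks at (283,165), so it is tight. Last is c, the near right screw.

Call:
step_arm --moves '[0,-7,0,0.015,-0.02,0.02,0.55,0,-14,0,0.03,-0.03,0.04,0.55,0,-21,0,0.045,-0.03,0.065,0.55,0,-28,0,0.06,-0.03,0.085,0.55,0,-35,0,0.075,-0.03,0.105,0.55,0,-42,0,0.09,-0.03,0.13,0.55,0,-49,0,0.105,-0.03,0.15,0.55,0,-56,0,0.1175,-0.02,0.17,0.55]'

```text
t: 18.4
tcp_pos: [0.4994, -0.0734, 0.2506]
tool_rot: [0.128, -0.56, 0.711, -0.405]
force: [-0.4, -0.3, -0.7]
finger_gap: 0.0469
```

```bash
python3 g.py -.0625 -.084 .1 -109
```

```text
18.4 q [-0.3702  0.0627  1.9221  0.1727  0.7279  0.302 ] F [-0.4107 -0.3062 -0.7103] gap 0.046867914426187776 tcp [ 0.4994 -0.0734  0.2506]
in cover [-0.0532 -0.0792  0.1358] jaw deg -128.56409743667018
rel [ -0.72 -19.56  -0.36] [ 0.0098  0.0357 -0.0047]
```

Call:
step_arm --moves '[-0.2,-6.5,0,0.003,0.01,-0.002,0.55,-0.5,-13,-0.2,0.006,0.02,-0.003,0.55,-0.7,-19.5,-0.4,0.0098,0.034,-0.0047,0.55,-0.7,-19.5,-0.4,0.0098,0.034,-0.0047,0.55]'

```text
t: 18.73
tcp_pos: [0.5042, -0.0789, 0.2144]
tool_rot: [0.253, -0.487, 0.677, -0.491]
force: [-0.9, 1.5, -0.0]
finger_gap: 0.0471
```

```bash
python3 g.py -.0625 -.084 .04 -109;  python3 - <<'E'
from h import *
cv2.imwrite('pics/w13.png',optics.capture('wrist')[:,:,::-1])
E
```

```text
18.7333 q [-0.3761  0.1242  1.9581  0.1882  0.6477 -0.0689] F [-0.9166  1.5162 -0.008 ] gap 0.04713175584377136 tcp [ 0.5042 -0.0789  0.2144]
in cover [-0.0637 -0.0842  0.1008] jaw deg -108.93943379316944
rel [0.11 0.06 0.07] [-0.0007  0.0608  0.0012]
```

View pics/w13.png

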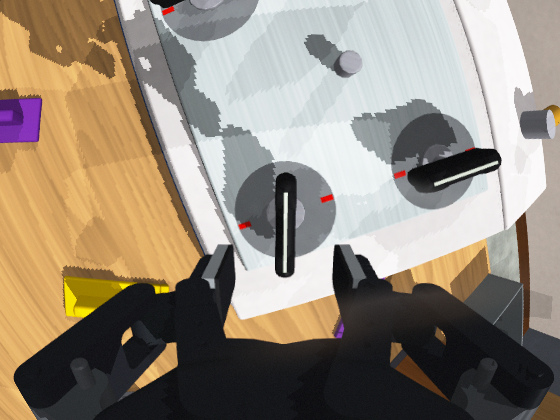

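Wing c runs from (286,192) to (284,275), centred.

Call:
step_arm --moves '[0,0,0,0,0.02,0,0.55,0,0,0,0,0.04,0,0.55,0,0,0,0,0.055,0,0.55,0,0,0,0,0.063,0,0.55,0,0,0,0,0.063,0,0,0,0,0,0,0.063,0,0,0,0,0,0,0.063,0,0,0,0,0,0,0.063,0,0]'

```text
t: 19.45
tcp_pos: [0.531, -0.0814, 0.1596]
tool_rot: [0.25, -0.488, 0.678, -0.49]
force: [-3.8, 1.7, 4.2]
finger_gap: 0.0112
```

Call:
step_arm --moves '[0,6.5,0,0,0,0,0,0,13,0,0,0,0,0,0,19.5,0,0,0,0,0,0,26,0,0,0,0,0,0,32.5,0,0,0,0,0,0,39,0,0,0,0,0,0,45.5,0,0,0,0,0,0,52,0,0,0,0,0]'

```text
t: 20.12
tcp_pos: [0.5312, -0.0818, 0.1598]
tool_rot: [-0.075, -0.653, 0.719, -0.225]
force: [4.9, -3.0, -7.6]
finger_gap: 0.0112
```

Call:
step_arm --moves '[0,6,0,0,0,0,0,0,12,0,0,0,0,0,0,18,0,0,0,0,0,0,20,0,0,0,0,0,0,22,0,0,0,0,0,0,23,0,0,0,0,0]'

```text
t: 20.62
tcp_pos: [0.5312, -0.082, 0.1599]
tool_rot: [-0.216, -0.685, 0.69, -0.091]
force: [4.0, -1.5, -6.2]
finger_gap: 0.011
```

Call:
step_arm --moves '[0,-3,0,0,0,0,0,0,-3,0,0,0,0,0.3,0,-3,0,0,0,0,0.55,0,-3,0,0,-0.003,0,0.55,0,-3,0,0,-0.03,0,0.55,0,-4,0,0,-0.065,0,0.55]'

```text
t: 21.12
tcp_pos: [0.5026, -0.0786, 0.2176]
tool_rot: [-0.191, -0.682, 0.697, -0.112]
force: [0.8, 0.2, 0.0]
finger_gap: 0.0469
```

```bash
python3 g.py;  python3 - <<'E'
from h import *
cv2.imwrite('pics/w14.png',optics.capture('wrist')[:,:,::-1])
E
```

```text
21.1167 q [-0.3764  0.1172  1.9555  0.1845  0.6582  1.1856] F [0.7865 0.236  0.0216] gap 0.046879610306623 tcp [ 0.5026 -0.0786  0.2176]
in cover [-0.0639 -0.0841  0.1044] jaw deg -180.60250934120626
```

View pics/w14.png

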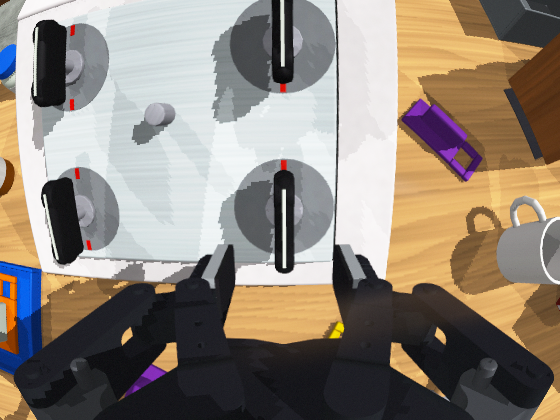

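All four wings line up with their ticks. I back off clear of the cover and check from the overhead and scene cameras.

Call:
step_arm --moves '[0,0,0,0,-0.03,0,0.55,0,0,0,0.04,-0.06,0,0.55,0,0,0,0.08,-0.08,0,0.55,0,0,0,0.1,-0.1,0,0.55,0,0,0,0.1,-0.1,0,0.55,0,0,0,0.1,-0.1,0,0.55]'

```text
t: 21.67
tcp_pos: [0.3705, -0.0645, 0.2746]
tool_rot: [-0.196, -0.679, 0.698, -0.118]
force: [0.7, -0.2, 0.1]
finger_gap: 0.047
```

```bash
python3 - <<'E'
from h import *
a=optics.capture('top')[:,:,::-1]; b=optics.capture('scene')[:,:,::-1]
cv2.imwrite('pics/f.png',np.hstack([cv2.resize(a[80:290,100:300],(400,420)),cv2.resize(b[130:310,230:420],(400,420))]))
cv2.imwrite('pics/f2.png',b); o=readout.get_obs(); print(o['t'],o['force'],o['dq'],o['tcp_pos'])
E
```

```text
21.7667 [-0.0713  0.1955 -0.0849] [ 0.0083  0.0417 -0.0078 -0.0015  0.0012 -0.0044] [ 0.3717 -0.0647  0.2735]
```

View pics/f.png

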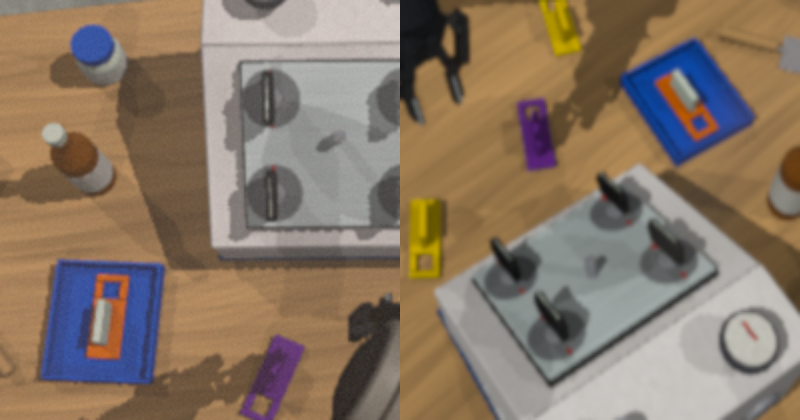

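All four wings are in line with their ticks, the marker is flat in the tray, the bottle is upright and the arm is clear.

```bash
python3 -c "
from bench import arm
print(arm.sign_off())"
```

```text
the job is handed in; nothing more can be done
None
```

The job is done and handed in at about 22 s of the 72 s allowed; sign-off gave no verdict.

- **Marker:** I lifted the orange marker about 70 mm square off the peg and set it down fin up near the middle of the blue tray. The first touch on the tray floor read about 31 N at the wrist, so I backed off 1 mm before opening the jaws.
- **Screws:** I turned d from about 0.28 to 1.17 rad, level with the other three, and held it there. Then I tightened d and b, and after them a and c. For d, b and a the wrist torque rose to about 1.4–1.6 N m at the stop. I did not read the torque on c, only saw that its wing ended in line with its ticks.
- **Last checks:** The wrist, top and scene pictures show all four wings in line with their red ticks and the marker flat in the tray. The bottle is upright in the final pictures. The mug was upright when last seen, just before the arm backed away. The arm is clear, with wrist force near zero.
- **Disagreements:** The camera views differed by about 3–10 mm (the tray by 10 mm in x, the cover by 3–7 mm). I corrected for this with the wrist camera before closing on each grip.

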